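# Index the gauging dial, try the next candle socket with the plug gauge and sort it

### The job

Turn the dial by its bar handle one notch, so that the next brass candle socket comes round to the gap in the rail and the dial clicks home there; then take the plug gauge and, without forcing it, try it in that socket's bore, as deep as it will go, and put the gauge back in its rest. If the gauge went in up to its collar, stand the socket in the square wooden tray, and if it stuck part-way, in the round steel pan; the other socket stays in its nest, and the solder spool and the ring mandrel are left alone.

Things in the scene. Friction and masses are not known exactly. Their poses are not given: they have to be found in the camera images.
- dial_stand: Round green base, 234 mm across, 12 mm thick, fixed to the bench; origin at the centre of its underside, on the dial's vertical axis; its -x side, the front, faces roughly to the robot. It carries a six-nest aluminium dial, 217 mm across. A steel rail round the dial covers the edges of the sockets' flanges, so one lifts straight out only at the rail's gap at the front.
- dial (a joint): Dial angle, rad, 0 at the start, growing counter-clockwise seen from above. A spring roller holds it in notches every 1.047 rad; halfway between, the roller rides over a lobe, beyond which the dial is pulled into the next notch. Takes at most about 0.3 N m to turn; no stop: it can go too far. +1.047 brings nest_first to the gap, where an empty nest stands at the start.
- handle (a point): Centre of the bar handle, on the dial's axis, 107 mm above the bench. Flat steel bar 100 mm long, 14 mm thick, 22 mm high (96 to 118 mm above the bench) on a neck 13 mm across; below it the hub, 31 mm across, ends 84 mm above the bench. It turns with the dial; in this point's axes the bar lies along y (thickness along x), z up.
- front (a point): Fixed point at the gap: floor centre of whichever nest stands there, 36 mm above the bench, 75 mm from the dial's axis on dial_stand's -x side; axes of dial_stand. The rail spans radius 98 to 119 mm from the dial's axis, 43.5 to 47.5 mm above the bench, its gap 37 degrees to either side of this point. The other nests stand 60 degrees apart.
- nest_first (a point): Turns with the dial: floor centre of the nest that holds the next socket, 75 mm from the axis, at the start one notch clockwise (seen from above) of the gap. Nests are round recesses 58.4 mm across and 4 mm deep; a socket standing in one has its underside 36 mm and its rim 81 mm above the bench.
- nest_second (a point): Turns with the dial: floor centre of the nest behind that one, two notches from the gap at the start, holding the other socket, which stays in it.
- socket_a: Brass candle socket, about 200 g, 45 mm high: flange 56 mm across, 4 mm thick, then a straight round neck 36 mm across (37 mm at the rim). Origin at the centre of its underside, z up along the bore. Either socket may be the next one. Outside alike: one is bored 27.6 mm wide to its floor (4 mm up), the other only for its top 12 mm, then 16 mm. The mouth flares to 31.6 mm.
- socket_b: The other brass candle socket, of the same outside shape and size; see socket_a. Only the gauge tells which of the two is bored full depth.
- plug_gauge: Steel plug gauge, about 250 g, 107 mm long, upright in its rest. Origin at the centre of the plug's end, z up to the handle: plug 24 mm across (chamfered end) to z = 38 mm, collar 36 mm across to 43 mm, round ribbed handle 22 mm across to 107 mm. In a full bore its collar lands on the rim (origin 7 mm above the socket's underside), else it stops 12 mm deep (33 mm above it).
- gauge_grip (a point): Point on the gauge's axis, in the length of its handle, 78 mm above the plug's end.
- gauge_rest: Wooden block 70 x 70 x 46 mm, fixed; origin at the centre of its underside. In the middle of its top a hole 28 mm across, 42 mm deep, in which the gauge hangs on its collar, its end 8 mm above the bench.
- wood_tray: Square open tray of light wood, fixed, 120 x 120 mm, 22 mm high, walls 7 mm thick, floor 7 mm above the bench; origin at the centre of its underside. For sockets that the gauge goes fully into. It may stand left or right.
- round_pan: Round steel pan, fixed, 126 mm across its rim, 26 mm high, floor 2.5 mm above the bench and 107 mm across inside; origin at the centre of its underside. For sockets in which the gauge sticks. It may stand left or right.
- spool: Bystander: black spool of solder wire, 52 mm across, 25 mm high; origin at the centre of its underside.
- mandrel: Bystander: tapered steel ring mandrel, 269 mm long, 24 mm thick, lying on the bench; origin at its middle, underside.
Not all that is in view belongs to the job. What is shaped like the socket_a but green is not meant.

How it is judged (in metres and radians):
On the way, in this order (a step that is already met when the one before it is completed fails the run):
1. the dial is turned one notch and rests there, with the next socket at the gap (value of joint dial between 0.977 and 1.117 rad and velocity of joint dial between -0.3 and 0.3 rad/s), for 0.2 s.
2. the plug gauge has been tried in the socket at the gap: in up to its collar, or down onto the step where the bore narrows (((horizontal distance between socket_a and front below 0.008 m and horizontal distance between plug_gauge and socket_a below 0.004 m and z of plug_gauge in the frame of socket_a between 0 and 0.012 m) or (horizontal distance between socket_b and front below 0.008 m and horizontal distance between plug_gauge and socket_b below 0.004 m and z of plug_gauge in the frame of socket_b between 0.026 and 0.0355 m and contact force between plug_gauge and socket_b above 0.5 N))), for 0.1 s.
At the end, for the whole second after the job is handed in: Dial one notch on (1.047 +-0.07 rad); gauge upright in its rest (6 mm, height 4 mm); the next socket upright (0.08 rad), still, on the floor of the wooden tray (36 mm of its centre lines) if its bore is full-depth, else of the pan (36 mm of its centre); the other in nest_second (6 mm) (value of joint dial between 0.977 and 1.117 rad and horizontal distance between plug_gauge and gauge_rest below 0.006 m and z of plug_gauge in the frame of gauge_rest between 0.004 and 0.012 m and linear speed of each of plug_gauge, socket_a, socket_b below 0.02 m/s and angle between each of plug_gauge, socket_a, socket_b's own z axis and vertical below 0.08 rad and ((x of socket_a in the frame of wood_tray between -0.036 and 0.036 m and y of socket_a in the frame of wood_tray between -0.036 and 0.036 m and height (world z) of socket_a between 0.002 and 0.012 m and distance between socket_b and nest_second below 0.006 m) or (horizontal distance between socket_b and round_pan below 0.036 m and height (world z) of socket_b between 0.0005 and 0.009 m and distance between socket_a and nest_second below 0.006 m))); the robot touches nothing.
It fails at once if the dial is turned on past the next notch, or a notch backwards (value of joint dial above 1.6 rad or value of joint dial below -0.55 rad).
It fails at once if the gauge is forced into a socket (over 60 N) (contact force between plug_gauge and socket_a above 60 N or contact force between plug_gauge and socket_b above 60 N).
It fails at once if the solder spool or the ring mandrel is disturbed (distance of any of spool, mandrel from where it was at the start of the episode above 0.03 m).
It also fails if it takes over 72 s, if anything falls off the work surface, if the arm or the gripper's body presses on something with over 40 N, if the wrist force passes 120 N, or if a joint passes its speed limit or range.

### The arm

A 6-joint arm with a two-finger parallel gripper is mounted at the origin on the work surface; the furniture and walls round the work are solid. World frame = base frame: x ahead of the robot, y to its left, z up, the work surface at z = 0. Lengths are in mm, angles in rad, forces in N, time in s.
With the tool pointing down it reaches from about 300 to 775 mm from the base axis. Payload 14.6 kg.
Tool frame: the origin (TCP) lies at the very end of the fingers, on their centre line; the grasp point (between the pads) lies 19 mm behind it; z points along the fingers, y is the line along which they close (so a half turn about z gives the same grasp; the last joint's range is limited). The gripper opens to 94 mm and grips with 3 to 60 N. Pads are 16 mm wide; open, the fingers measure 119 mm over their backs; the gripper's body (75 mm by 177 mm) begins 78 mm behind the grasp point.
Start: joints at [1.118, 0.3, 1.521, -0, 1.321, -0.067], TCP at [206.962, 509.565, 205.446] pointing down, gripper open.
Joint ranges: [-3.03, 3.03], [-0.79, 2.21], [0.23, 2.52], [-1.04, 4.18], [0, 3.07], [-2.55, 2.55]. Speed limits (rad/s): [2.22, 2.22, 2.57, 3.14, 3.14, 3.14].

### API

Orientations are given as a 3x3 rotation matrix whose columns are the frame's x, y, z axes.
In Python, from workcell import manip gives the robot as it stands.
- The arm moves only by the shell command python3 -m crank 'ROWS' [OPENING] [FORCE]. ROWS is JSON, a list of rows, each an object of numbers: "dx", "dy", "dz": the shift along the world's x, y, z in mm; "rx", "ry", "rz": the turn, a rotation vector about the world's x, y, z in degrees. A call has 1 to 5 rows; each row shifts and turns the commanded pose from where the row before left it; what a row does not reach is not made up. A row lasts 1/8 s, in which the tool goes at most 62.5 mm and 10.7 degrees, less where a joint would pass 70% of its speed; a pose out of reach is approached as far as the arm can. A call is refused whole if a number of a shift passes 62.5 or a number of a turn 10.7, either way. A call with a gripper value outside its range is refused whole. OPENING is the finger opening in mm, from 0 to 94, set as the call begins (- or left out, the last holds). The fingers move at their own pace and stop on an object; FORCE is the grip in N (left out, the last holds). Time passes only in rows, so rows that do not move let the fingers close. It gives the time, the measured TCP pose, the force, the opening and the grip force at its end, in the units of the state.
- manip.sense(): the state, without advancing time (a new reading comes with each control period).
- manip.camera(name): name is "scene" or "top" or "wrist"; returns (picture, depth): 420x560x3 uint8, red, green, blue; 420x560 float32, mm along the optical axis (not along the pixel's ray), 0 where there is no reading.
- manip.calibration(name): a dict with "vfov" (degrees; the focal length in pixels is half the picture's height over the tangent of half this angle, whatever the lens; pixels are square), "cx", "cy" (the principal point, pixels), "k1" (the pictures are not rectified: a ray, as slopes to the right and down, at radius r is drawn at 1 + k1 r^2 times it, then the intrinsics apply), "position" and "orientation" of the camera in the world. Camera axes: x right, y down, z forward; pixel columns grow to the right and rows downward; lengths in mm; the calibration is good to about 2 mm. A picture is of the moment at which its call begins: read the wrist's pose just before it. calibration takes no time and is no camera call; for the wrist camera it gives the pose at the moment of the call.
- manip.close_job(): hands the job in; it is judged then, once.
Trained networks look in the newest picture that a camera, given by its name, has taken for a name from the list of things; names that differ only in an ending like _2 or _b are one class to them, and where a whole thing is asked for, a point or a joint stands for the part that bears it (a point fixed in the world has none). Each returns a list of dicts, best first, with "p" (0 to 1); they miss things now and then, are a little off and sometimes report something else, mostly with a low value. They report only what shows in the picture. A call takes as long as a camera call. They do not tell look-alikes from the thing itself.
- manip.silhouettes(camera, thing): "mask" (420x560 bool, what is visible of it) and "xy" ([column, row] as shares, 0 to 1, of the picture: columns of its width, rows of its height, amid what is visible of it).
- manip.place_of(camera, thing): "xy" ([column, row] as shares, 0 to 1, of the picture: columns of its width, rows of its height: a listed point, or the origin of a listed thing).
The state is a dict: "time_s": time; "joint_pos": joint angles; "qvel": joint speeds; "joint_efforts": joint torques, N m; "eef_pos": TCP position; "tcp_rot": TCP orientation; "ft_force": force on the tool from outside, world axes, zero at the start; "ft_torque": the same for the moment, N m; "width": finger opening in mm; "grip_force": force on a finger pad.
Only numpy, scipy, OpenCV 4.12 (cv2) and the standard library are available. Lean on these libraries where they do the work, as an engineer would, in place of code of your own. Each camera call takes 0.05 s, during which the arm holds its last target. There are 200 camera calls.

## Working session

There is one attempt and no reset: what is moved stays moved. The work goes in short steps, Python scripts to look and compute and a shell command to move; the robot and the scene stay as the last step left them, time stands still between calls to the robot, and variables do not carry over. Pictures are saved under pics/ and viewed, at most 10 in all, crops included, and the job is handed in when it is done.

```bash
ls; mkdir -p pics; cat > h.py <<'E'
import numpy as np, cv2
from workcell import manip
def f(c): return 210/np.tan(np.radians(c['vfov'])/2)
def rays(c,uv):
    uv=np.atleast_2d(np.asarray(uv,float)); F=f(c)
    d=(uv-[c['cx'],c['cy']])/F; u=d.copy()
    for _ in range(20): u=d/(1+c['k1']*(u**2).sum(1,keepdims=True))
    return np.c_[u,np.ones(len(u))]
def atz(c,uv,z):
    r=rays(c,uv)@np.array(c['orientation']).T; p=np.array(c['position'])
    return p+r*((z-p[2])/r[:,2:3])
def cloud(c,depth,mask):
    v,u=np.nonzero(mask&(depth>0)); r=rays(c,np.c_[u,v])*depth[v,u][:,None]
    return r@np.array(c['orientation']).T+np.array(c['position'])
def proj(c,P):
    q=(np.atleast_2d(P)-np.array(c['position']))@np.array(c['orientation'])
    s=q[:,:2]/q[:,2:3]; s=s*(1+c['k1']*(s**2).sum(1,keepdims=True))
    return s*f(c)+[c['cx'],c['cy']]
def save(n,im): cv2.imwrite('pics/'+n+'.png',im[...,::-1])
E
python3 - <<'E'
from h import *
np.set_printoptions(precision=1,suppress=True)
Z=dict(dial_stand=12,handle=107,nest_first=36,nest_second=36,socket_a=81,plug_gauge=8,gauge_grip=86,gauge_rest=0,wood_tray=0,round_pan=0,spool=0,mandrel=0)
for cam in('top','scene'):
    im,d=manip.camera(cam); save(cam,im); c=manip.calibration(cam); print(cam,c['position'],c['vfov'])
    for t,z in Z.items():
        for o in manip.place_of(cam,t)[:3]:
            uv=np.array(o['xy'])*[560,420]; 
            zz=36 if t=='socket_a' else (0 if t=='dial_stand' else z)
            print(t,round(o['p'],2),uv,atz(c,uv,zz)[0])
print(manip.sense())
E
```

```text
pics
top [ 231.6  -12.6 1418.8] 45.991402724054936
dial_stand 0.66 [277.8 183.4] [607.9 -27.3   0. ]
handle 0.85 [277.5 175.3] [602.5 -25.2 107. ]
nest_first 0.82 [256.4 202.3] [542.2  34.3  36. ]
nest_first 0.62 [357.4 180.5] [ 607.6 -256.9   36. ]
nest_second 0.68 [251.5 179.1] [611.   49.2  36. ]
nest_second 0.34 [358.1 179.3] [ 611.3 -259.1   36. ]
socket_a 0.86 [170.7 295.9] [278.2 267.   36. ]
socket_a 0.85 [256.3 202.8] [540.7  34.6  36. ]
socket_a 0.62 [252.9 178.7] [612.1  45.2  36. ]
plug_gauge 0.73 [359.  179.2] [ 619.2 -266.8    8. ]
plug_gauge 0.29 [254.4 202.3] [548.5  41.2   8. ]
gauge_grip 0.56 [364.2 172.9] [ 616.1 -267.9   86. ]
gauge_rest 0.73 [356.8 179.9] [ 619.4 -261.5    0. ]
gauge_rest 0.66 [359.5 181.1] [ 615.6 -269.5    0. ]
gauge_rest 0.64 [249.4 176.2] [629.8  57.1   0. ]
wood_tray 0.8 [337.8 252.6] [ 402.9 -199.8    0. ]
round_pan 0.62 [200.5 249.7] [410.2 195.    0. ]
round_pan 0.57 [250.4 174.7] [634.3  54.3   0. ]
round_pan 0.53 [314.9 141.3] [ 739.5 -139.     0. ]
spool 0.59 [206.4 207.4] [534.6 181.8   0. ]
spool 0.21 [357.7 178.3] [ 624.3 -264.3    
[... 588 characters left out ...]
   86. ]
gauge_rest 0.65 [294.2 141.4] [ 623.1 -285.1    0. ]
wood_tray 0.84 [342.8 189.8] [ 416.6 -187.6    0. ]
round_pan 0.65 [283.7 298.1] [418.5 194.3   0. ]
spool 0.8 [243.6 278.3] [539. 192.   0.]
mandrel 0.76 [238.8 163.2] [ 735.3 -133.6    0. ]
{'time_s': 1.3, 'joint_pos': array([ 1.1,  0.3,  1.5, -0. ,  1.3, -0.1]), 'qvel': array([ 0., -0.,  0.,  0., -0.,  0.]), 'joint_efforts': array([ -0. , -53.2, -35.3,   0.1,   0. ,  -0. ]), 'eef_pos': array([207. , 509.6, 205.4]), 'tcp_rot': array([[-0.9,  0.4,  0. ],
       [ 0.4,  0.9, -0. ],
       [-0. , -0. , -1. ]]), 'ft_force': array([ 0.3, -0.3, -0.1]), 'ft_torque': array([ 0., -0.,  0.]), 'grip_force': 0.0, 'width': 94.16649630877242}
```

View pics/top.png

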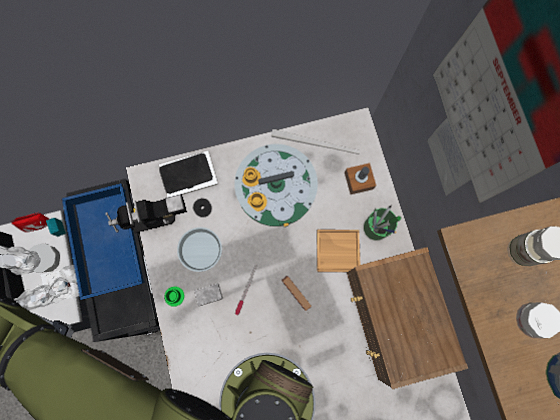

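```bash
python3 - <<'E'
from h import *
np.set_printoptions(precision=1,suppress=True)
for cam in('top','scene'):
    im,d=manip.camera(cam); c=manip.calibration(cam)
    P=cloud(c,d,np.ones(d.shape,bool)); 
    def near(x,y,r,z0,z1): return P[(np.hypot(P[:,0]-x,P[:,1]-y)<r)&(P[:,2]>z0)&(P[:,2]<z1)]
    b=near(602,-25,60,105,130); 
    q=b[:,:2]-b[:,:2].mean(0); e=np.linalg.svd(q,full_matrices=False)[2][0]; 
    print(cam,'bar',len(b),b.mean(0),np.percentile(b[:,2],50),'dir',np.degrees(np.arctan2(e[1],e[0]))%180, np.ptp(q@e), np.ptp(q@[-e[1],e[0]]))
    (cc,sz,an)=cv2.minAreaRect(b[:,:2].astype(np.float32)); print(cc,sz,an)
    for nm,x,y,r,z0,z1 in(('gauge top',618,-268,25,95,130),('restblk',618,-268,60,38,54),('sock1',545,32,30,72,92),('sock2',612,50,30,72,92),('pan',412,195,80,18,40),('tray',408,-195,95,16,35),('green',278,270,35,20,100),('spool',536,185,40,10,40)):
        b=near(x,y,r,z0,z1)
        if len(b)>4: print(nm,len(b),b.mean(0),(b.max(0)+b.min(0))/2,np.ptp(b,0)[:2],cv2.minAreaRect(b[:,:2].astype(np.float32)))
s=im[130:260,170:340]; save('crop',cv2.resize(s,(780,596),interpolation=cv2.INTER_CUBIC))
E
```

```text
top bar 214 [593.1 -19.5 116.2] 116.91149167705055 dir 103.94125991454342 99.6335564633722 15.338764061698154
(594.1312866210938, -19.501445770263672) (15.333864212036133, 99.63563537597656) 13.964371681213379
gauge top 72 [ 614.4 -265.3  111.8] [ 615.4 -266.   108.5] [23.3 22.2] ((615.1328735351562, -266.12017822265625), (22.31361198425293, 21.900653839111328), 62.551082611083984)
restblk 502 [ 612.8 -264.7   46.6] [ 615.7 -266.6   46.2] [84.8 82.1] ((616.6212158203125, -266.5678405761719), (74.18962860107422, 72.71654510498047), 13.05136489868164)
sock1 73 [542.7  34.   79.3] [541.4  34.1  79.2] [35.1 33.6] ((541.4624633789062, 34.14643478393555), (35.15986251831055, 33.53136444091797), 0.23217350244522095)
sock2 86 [616.2  53.4  79.4] [616.2  53.1  79.6] [38.6 37. ] ((615.5715942382812, 53.47768020629883), (36.100830078125, 35.88487243652344), 52.46361541748047)
pan 315 [411.2 200.5  25.1] [408.2 195.9  27.1] [122.9 125.4] ((408.1995849609375, 195.91531372070312), (122.89261627197266, 125.41219329833984), 0.29322969913482666)
tray 375 [ 408.  -195.    21.8] [ 393.  -198.4   25.3] 
[... 1286 characters left out ...]
38.734901428222656), 31.958240509033203)
pan 356 [416.8 183.3  24.9] [412.3 194.   26. ] [124.6 125.2] ((411.8179931640625, 193.7026824951172), (122.16625213623047, 124.0858154296875), 8.040422439575195)
tray 401 [ 404.5 -196.5   21.7] [ 396.7 -205.3   25.3] [152.4 141.6] ((396.6550598144531, -205.4066925048828), (141.86383056640625, 151.92074584960938), 89.47052001953125)
green 161 [282.3 264.   38.1] [282.4 264.4  36. ] [36.9 38.9] ((282.67999267578125, 263.77777099609375), (34.597816467285156, 38.46897506713867), 22.911657333374023)
spool 218 [531.7 186.4  24.2] [533.9 181.2  21.9] [51. 64.] ((528.233154296875, 185.75698852539062), (55.22869110107422, 53.3968505859375), 51.56134796142578)
```

View pics/crop.png

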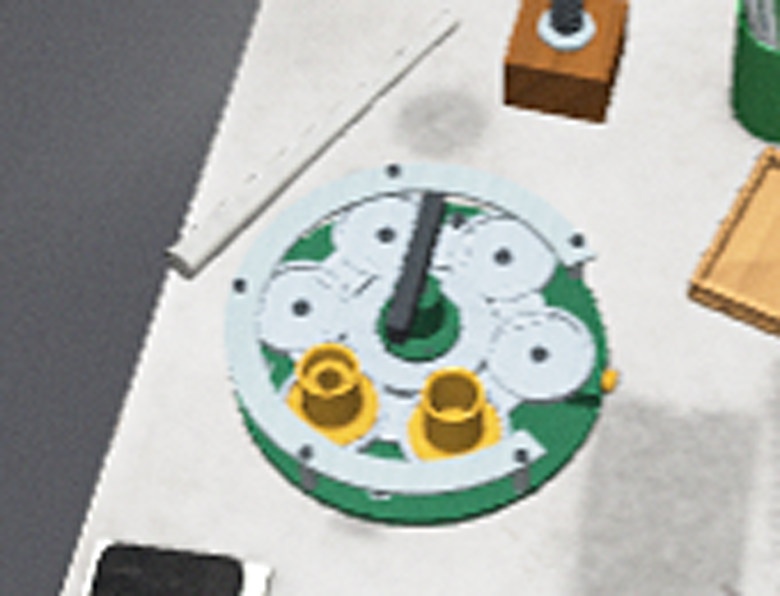

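Top picture: the brass sockets are at (257,200), the next one and nearest the gap, and at (251,176), the second one. The green look-alike is at (174,296) and I'm ignoring it. The crop confirms that brass socket (257,200) is one notch clockwise of the gap. The dial axis works out at about (596.5, -20), with the bar at 104°.

```bash
python3 -m crank '[{"dx":34,"dy":-46,"dz":6,"rz":-10},{"dx":34,"dy":-46,"dz":6,"rz":-10},{"dx":34,"dy":-46,"dz":6,"rz":-10},{"dx":34,"dy":-46,"dz":6,"rz":-10},{"dx":34,"dy":-46,"dz":6,"rz":-10}]' 50 50
python3 -m crank '[{"dx":34,"dy":-46},{"dx":34,"dy":-46},{"dx":34,"dy":-46},{"dx":34,"dy":-46}]'
python3 - <<'E'
from h import *
np.set_printoptions(precision=3,suppress=True)
c=manip.calibration('top');im,d=manip.camera('top')
P=cloud(c,d,np.ones(d.shape,bool))
for n,x0,x1,y0,y1 in(('cabinet',100,380,-450,-200),('cup',440,560,-380,-250),('left stand',450,600,230,450)):
    m=(P[:,0]>x0)&(P[:,0]<x1)&(P[:,1]>y0)&(P[:,1]<y1)&(P[:,2]>40);b=P[m]; print(n,b.min(0),b.max(0)) if len(b) else 0
s=manip.sense();print(s['joint_pos'],s['tcp_rot'],s['eef_pos'])
E
```

```text
cabinet [ 100.009 -449.946   40.212] [ 379.993 -220.734  765.214]
cup [ 440.252 -350.798   40.055] [ 512.272 -272.796  144.11 ]
left stand [454.325 230.211  40.047] [588.524 438.846 136.7  ]
[ 1.118  0.3    1.521  0.     1.321 -0.067] [[-0.927  0.376  0.   ]
 [ 0.376  0.927  0.   ]
 [ 0.     0.    -1.   ]] [206.959 509.579 205.451]validation failed for argument at $[0]...
validation failed for argument at $[0]...
```

```bash
python3 -m crank '[{"dx":34,"dy":-46,"dz":6,"rx":0,"ry":0,"rz":-10},{"dx":34,"dy":-46,"dz":6,"rx":0,"ry":0,"rz":-10},{"dx":34,"dy":-46,"dz":6,"rx":0,"ry":0,"rz":-10},{"dx":34,"dy":-46,"dz":6,"rx":0,"ry":0,"rz":-10},{"dx":34,"dy":-46,"dz":6,"rx":0,"ry":0,"rz":-10}]' 50 50; python3 -m crank -h | head -40
```

```text
time_s: 2.08
eef_pos: [377.8, 278.0, 235.9]
tcp_rot: [[-0.302, 0.953, 0.0], [0.953, 0.302, 0.0], [0.0, 0.001, -1.0]]
ft_force: [0.2, -0.2, -0.1]
width: 50.6
grip_force: 0.0invalid input: not JSON, or not a number
```

```bash
python3 -m crank '[{"dx":36.4,"dy":-49.6,"dz":0,"rx":0,"ry":0,"rz":-3.8},{"dx":36.4,"dy":-49.6,"dz":0,"rx":0,"ry":0,"rz":0},{"dx":36.4,"dy":-49.6,"dz":0,"rx":0,"ry":0,"rz":0}]'
python3 -m crank '[{"dx":36.4,"dy":-49.6,"dz":0,"rx":0,"ry":0,"rz":0},{"dx":36.4,"dy":-49.6,"dz":0,"rx":0,"ry":0,"rz":0},{"dx":36.4,"dy":-49.6,"dz":0,"rx":0,"ry":0,"rz":0},{"dx":0,"dy":0,"dz":0,"rx":0,"ry":0,"rz":0}]'
python3 - <<'E'
from h import *
np.set_printoptions(precision=1,suppress=True)
c=manip.calibration('wrist');im,d=manip.camera('wrist');save('w1',im)
print(c['position'],np.array(c['orientation']))
P=cloud(c,d,np.ones(d.shape,bool))
b=P[(np.hypot(P[:,0]-596,P[:,1]+20)<60)&(P[:,2]>108)&(P[:,2]<128)]
print(len(b),b.mean(0),cv2.minAreaRect(b[:,:2].astype(np.float32)))
E
```

```text
time_s: 2.45
eef_pos: [487.1, 128.9, 235.7]
tcp_rot: [[-0.243, 0.97, 0.001], [0.97, 0.243, 0.0], [0.0, 0.001, -1.0]]
ft_force: [1.5, 0.2, -0.4]
width: 50.0
grip_force: 0.0
time_s: 2.95
eef_pos: [596.4, -21.2, 234.3]
tcp_rot: [[-0.24, 0.971, -0.001], [0.971, 0.24, -0.0], [0.0, -0.001, -1.0]]
ft_force: [-1.0, 0.4, -0.5]
width: 49.8
grip_force: 0.0
[580.   43.3 414.1] [[ 1.   0.2  0.1]
 [ 0.2 -0.9 -0.2]
 [-0.   0.2 -1. ]]
1800 [595.9 -20.3 118. ] ((596.513916015625, -21.967880249023438), (13.344324111938477, 98.79299926757812), 13.652464866638184)
```

View pics/w1.png

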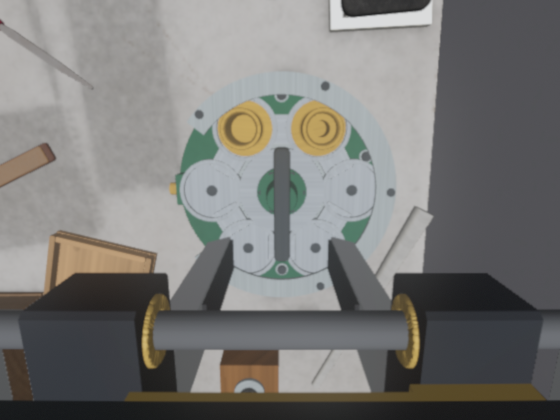

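The wrist picture shows the bar running vertically at (282,203), centred under the tool. The next socket is at (243,128) and the second at (318,128), with the gap peg at (173,188). I'll go down and grip the bar.

```bash
python3 -m crank '[{"dx":0,"dy":0,"dz":-50,"rx":0,"ry":0,"rz":0},{"dx":0,"dy":0,"dz":-50,"rx":0,"ry":0,"rz":0},{"dx":0,"dy":0,"dz":-42,"rx":0,"ry":0,"rz":0},{"dx":0,"dy":0,"dz":0,"rx":0,"ry":0,"rz":0}]'
python3 -m crank '[{"dx":0,"dy":0,"dz":0,"rx":0,"ry":0,"rz":0},{"dx":0,"dy":0,"dz":0,"rx":0,"ry":0,"rz":0},{"dx":0,"dy":0,"dz":0,"rx":0,"ry":0,"rz":0},{"dx":0,"dy":0,"dz":0,"rx":0,"ry":0,"rz":0}]' 8 50
```

```text
time_s: 3.5
eef_pos: [593.5, -16.8, 91.4]
tcp_rot: [[-0.245, 0.97, -0.005], [0.97, 0.245, 0.001], [0.002, -0.005, -1.0]]
ft_force: [-0.5, -0.9, 1.4]
width: 50.2
grip_force: 0.0
time_s: 4.0
eef_pos: [596.4, -17.9, 94.2]
tcp_rot: [[-0.243, 0.97, 0.003], [0.97, 0.243, 0.0], [-0.001, 0.003, -1.0]]
ft_force: [23.9, 6.6, -16.8]
width: 13.6
grip_force: 38.8
```

```bash
python3 -m crank '[{"dx":-0.3,"dy":-0.3,"dz":0,"rx":0,"ry":0,"rz":8},{"dx":-0.4,"dy":-0.4,"dz":0,"rx":0,"ry":0,"rz":8},{"dx":-0.4,"dy":-0.4,"dz":0,"rx":0,"ry":0,"rz":8},{"dx":-0.4,"dy":-0.4,"dz":0,"rx":0,"ry":0,"rz":8}]'
python3 -m crank '[{"dx":-0.3,"dy":-0.3,"dz":0,"rx":0,"ry":0,"rz":8},{"dx":-0.4,"dy":-0.4,"dz":0,"rx":0,"ry":0,"rz":8},{"dx":-0.4,"dy":-0.4,"dz":0,"rx":0,"ry":0,"rz":8},{"dx":0,"dy":0,"dz":0,"rx":0,"ry":0,"rz":4},{"dx":0,"dy":0,"dz":0,"rx":0,"ry":0,"rz":0}]'
```

```text
time_s: 4.5
eef_pos: [594.3, -19.1, 94.1]
tcp_rot: [[-0.724, 0.69, 0.001], [0.69, 0.724, 0.001], [-0.0, 0.001, -1.0]]
ft_force: [-0.0, 2.1, 3.3]
width: 14.3
grip_force: 50.0
time_s: 5.12
eef_pos: [593.1, -21.0, 94.2]
tcp_rot: [[-0.961, 0.275, 0.001], [0.275, 0.961, -0.001], [-0.001, -0.0, -1.0]]
ft_force: [-0.3, -3.1, 5.4]
width: 13.2
grip_force: 50.0
```

```bash
python3 -m crank '[{"dx":0,"dy":0,"dz":0,"rx":0,"ry":0,"rz":0},{"dx":0,"dy":0,"dz":0,"rx":0,"ry":0,"rz":0},{"dx":0,"dy":0,"dz":50,"rx":0,"ry":0,"rz":0},{"dx":0,"dy":0,"dz":60,"rx":0,"ry":0,"rz":0},{"dx":0,"dy":0,"dz":0,"rx":0,"ry":0,"rz":0}]' 50
cat >> h.py <<'E'
def look(name):
    c=manip.calibration('wrist');s=manip.sense();im,d=manip.camera('wrist');save(name,im)
    print('tcp',s['eef_pos'],'cam',np.array(c['position']))
    return cloud(c,d,np.ones(d.shape,bool)),c,im,d
def fit(P,x,y,r,z0,z1):
    b=P[(np.hypot(P[:,0]-x,P[:,1]-y)<r)&(P[:,2]>z0)&(P[:,2]<z1)]
    if len(b)<6: return print('few',len(b))
    q=b[:,:2]; A=np.c_[2*q,np.ones(len(q))]
    hull=cv2.convexHull(q.astype(np.float32))[:,0]; s=np.linalg.lstsq(np.c_[2*hull,np.ones(len(hull))],(hull**2).sum(1),rcond=None)[0]
    print(len(b),b.mean(0),'circ',s[:2],'R',np.sqrt(s[2]+s[0]**2+s[1]**2),cv2.minAreaRect(q.astype(np.float32)),'z',np.percentile(b[:,2],[5,50,95]))
E
python3 - <<'E'
from h import *
np.set_printoptions(precision=1,suppress=True)
P,c,im,d=look('w2')
fit(P,596,-20,60,110,126)
fit(P,524,-38,26,74,92); fit(P,543,33,26,74,92)
E
```

```text
time_s: 5.75
eef_pos: [594.3, -20.6, 208.1]
tcp_rot: [[-0.962, 0.274, 0.008], [0.274, 0.962, -0.001], [-0.007, 0.002, -1.0]]
ft_force: [-0.3, 0.8, -0.3]
width: 50.1
grip_force: 0.0
tcp [594.3 -20.6 208.1] cam [528.2  -2.4 387.5]
2154 [593.7 -21.7 117.8] circ [591.2 -33.8] R 47.44134428163082 ((596.0679931640625, -22.185691833496094), (13.725549697875977, 99.30654907226562), 73.70172119140625) z [115.2 118.1 119.4]
780 [523.2 -41.3  80.6] circ [523.5 -40.8] R 18.618117229469306 ((523.5647583007812, -40.759979248046875), (36.923221588134766, 37.02930450439453), 47.746849060058594) z [77.6 81.  82.5]
783 [544.2  32.1  80.6] circ [544.2  31.4] R 18.600439686065247 ((544.2305908203125, 31.55010223388672), (37.1046142578125, 36.6164665222168), 30.004589080810547) z [77.7 81.  82.5]
```

View pics/w2.png

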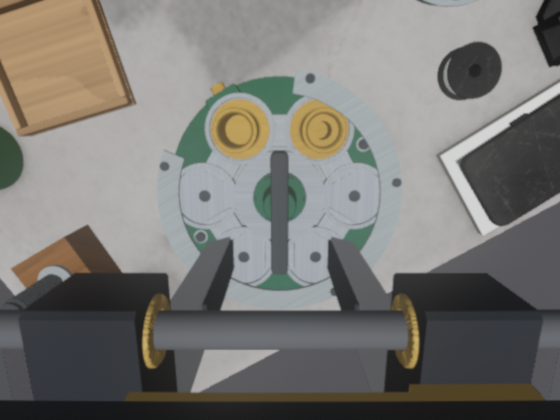

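The w2 picture shows the dial home: one socket (240,128) is at the gap and the bar is at 163.7°. The second socket is at (320,128). Next is the gauge.

```bash
python3 -m crank '[{"dx":4.6,"dy":-49,"dz":0,"rx":0,"ry":0,"rz":6},{"dx":4.6,"dy":-49,"dz":0,"rx":0,"ry":0,"rz":6},{"dx":4.6,"dy":-49,"dz":0,"rx":0,"ry":0,"rz":6},{"dx":4.6,"dy":-49,"dz":0,"rx":0,"ry":0,"rz":6},{"dx":4.6,"dy":-49,"dz":0,"rx":0,"ry":0,"rz":6}]' 50
python3 -m crank '[{"dx":0,"dy":0,"dz":0,"rx":0,"ry":0,"rz":0},{"dx":0,"dy":0,"dz":0,"rx":0,"ry":0,"rz":0}]'
python3 - <<'E'
from h import *
np.set_printoptions(precision=1,suppress=True)
P,c,im,d=look('w3')
fit(P,617,-266,20,105,126);fit(P,617,-266,60,40,49)
b=P[(P[:,0]<420)&(P[:,1]<-150)&(P[:,2]>35)&(P[:,2]<400)];print(len(b),b.max(0),b.min(0)) if len(b) else 0
fit(P,408,-195,95,17,27)
E
```

```text
time_s: 6.42
eef_pos: [615.3, -266.9, 201.4]
tcp_rot: [[-0.969, -0.247, -0.002], [-0.247, 0.969, 0.001], [0.002, 0.002, -1.0]]
ft_force: [0.1, 0.5, -0.5]
width: 50.1
grip_force: 0.0
time_s: 6.68
eef_pos: [615.4, -265.1, 201.9]
tcp_rot: [[-0.97, -0.243, -0.002], [-0.243, 0.97, 0.001], [0.002, 0.002, -1.0]]
ft_force: [-0.7, 0.3, 0.4]
width: 50.1
grip_force: 0.0
tcp [ 615.4 -265.1  201.9] cam [ 550.5 -281.6  381.9]
625 [ 615.5 -268.   114.2] circ [ 616.3 -267.8] R 10.638843293003223 ((616.0896606445312, -267.7733154296875), (20.816495895385742, 20.68621063232422), 56.17334747314453) z [107.9 115.2 116.6]
3867 [ 613.6 -268.4   46.5] circ [ 617.  -269.4] R 45.52294499227536 ((616.8565673828125, -267.7141418457031), (70.45695495605469, 70.13707733154297), 13.462806701660156) z [45.3 46.5 47.7]
2048 [ 451.8 -192.3   22. ] circ [ 436.  -199.8] R 63.4130991076996 ((435.256103515625, -200.95529174804688), (70.08077239990234, 120.74363708496094), 1.2812012434005737) z [18.6 22.2 23.8]
```

```bash
python3 -m crank '[{"dx":1,"dy":-2.8,"dz":-45,"rx":0,"ry":0,"rz":0},{"dx":0,"dy":0,"dz":-45,"rx":0,"ry":0,"rz":0},{"dx":0,"dy":0,"dz":-45,"rx":0,"ry":0,"rz":0},{"dx":0,"dy":0,"dz":0,"rx":0,"ry":0,"rz":0},{"dx":0,"dy":0,"dz":0,"rx":0,"ry":0,"rz":0}]' 50
python3 -m crank '[{"dx":0,"dy":0,"dz":0,"rx":0,"ry":0,"rz":0},{"dx":0,"dy":0,"dz":0,"rx":0,"ry":0,"rz":0},{"dx":0,"dy":0,"dz":0,"rx":0,"ry":0,"rz":0},{"dx":0,"dy":0,"dz":0,"rx":0,"ry":0,"rz":0}]' 15 25
```

```text
time_s: 7.35
eef_pos: [617.7, -268.2, 70.7]
tcp_rot: [[-0.97, -0.244, 0.002], [-0.244, 0.97, -0.001], [-0.002, -0.002, -1.0]]
ft_force: [-0.3, -0.8, 0.5]
width: 49.7
grip_force: 0.0
time_s: 7.85
eef_pos: [616.9, -268.5, 68.9]
tcp_rot: [[-0.97, -0.243, 0.001], [-0.243, 0.97, -0.0], [-0.0, -0.0, -1.0]]
ft_force: [-0.7, 1.2, 3.6]
width: 21.5
grip_force: 25.0
```

```bash
python3 -m crank '[{"dx":0,"dy":0,"dz":30,"rx":0,"ry":0,"rz":0},{"dx":0,"dy":0,"dz":50,"rx":0,"ry":0,"rz":0},{"dx":0,"dy":0,"dz":25,"rx":0,"ry":0,"rz":0},{"dx":-10,"dy":24.4,"dz":0,"rx":0,"ry":0,"rz":0},{"dx":-20,"dy":48.8,"dz":0,"rx":0,"ry":0,"rz":0}]'
python3 -m crank '[{"dx":-20,"dy":48.8,"dz":0,"rx":0,"ry":0,"rz":0},{"dx":-20,"dy":48.8,"dz":0,"rx":0,"ry":0,"rz":0},{"dx":-15,"dy":36.6,"dz":0,"rx":0,"ry":0,"rz":0},{"dx":-8.4,"dy":20.3,"dz":0,"rx":0,"ry":0,"rz":0},{"dx":0,"dy":0,"dz":0,"rx":0,"ry":0,"rz":0}]'
python3 - <<'E'
from h import *
np.set_printoptions(precision=1,suppress=True)
P,c,im,d=look('w4');x,y,_=manip.sense()['eef_pos']
fit(P,524,-41,24,74,84);fit(P,x,y,16,160,190)
E
```

```text
time_s: 8.48
eef_pos: [586.2, -195.3, 172.7]
tcp_rot: [[-0.97, -0.242, -0.001], [-0.242, 0.97, 0.0], [0.001, 0.0, -1.0]]
ft_force: [0.3, 1.7, -3.1]
width: 21.5
grip_force: 25.0
time_s: 9.1
eef_pos: [523.3, -40.1, 173.5]
tcp_rot: [[-0.97, -0.245, 0.0], [-0.245, 0.97, -0.0], [-0.0, -0.0, -1.0]]
ft_force: [0.1, 0.2, -3.2]
width: 21.5
grip_force: 25.0
tcp [523.3 -40.1 173.5] cam [458.  -56.6 353.4]
496 [515.7 -43.2  80.8] circ [523.2 -41. ] R 18.483429870861524 ((517.4737548828125, -42.59184265136719), (24.883623123168945, 37.181488037109375), 15.690009117126465) z [78.2 81.1 82.3]
798 [515.3 -42.5 176.8] circ [517.9 -42.3] R 11.807041550332377 ((517.3168334960938, -41.91111755371094), (9.402090072631836, 25.249990463256836), 14.545806884765625) z [162.1 177.5 188.6]
```

View pics/w4.png

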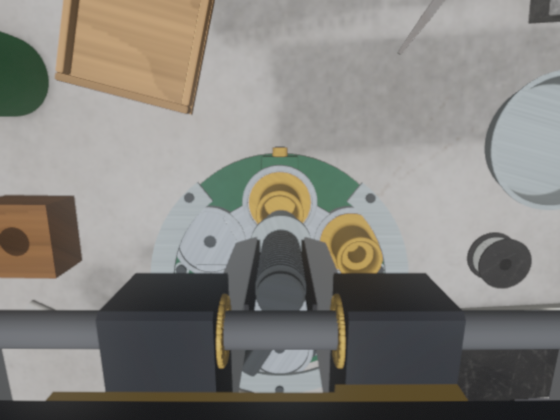

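The w4 picture shows the gauge over the gap socket (279,200), about 1 mm off in y. I'll lower it slowly.

```bash
python3 -m crank '[{"dx":0,"dy":-1,"dz":-20,"rx":0,"ry":0,"rz":0},{"dx":0,"dy":0,"dz":-10,"rx":0,"ry":0,"rz":0},{"dx":0,"dy":0,"dz":-4,"rx":0,"ry":0,"rz":0},{"dx":0,"dy":0,"dz":-3,"rx":0,"ry":0,"rz":0},{"dx":0,"dy":0,"dz":0,"rx":0,"ry":0,"rz":0}]'
python3 -m crank '[{"dx":0,"dy":0,"dz":-2,"rx":0,"ry":0,"rz":0},{"dx":0,"dy":0,"dz":-2,"rx":0,"ry":0,"rz":0},{"dx":0,"dy":0,"dz":-1,"rx":0,"ry":0,"rz":0},{"dx":0,"dy":0,"dz":0,"rx":0,"ry":0,"rz":0}]'
```

```text
time_s: 9.78
eef_pos: [523.5, -41.9, 136.6]
tcp_rot: [[-0.97, -0.243, 0.0], [-0.243, 0.97, -0.0], [-0.0, -0.0, -1.0]]
ft_force: [-0.2, -0.3, -2.6]
width: 21.7
grip_force: 25.0
time_s: 10.28
eef_pos: [523.3, -41.7, 131.4]
tcp_rot: [[-0.97, -0.244, -0.0], [-0.244, 0.97, 0.0], [0.0, 0.0, -1.0]]
ft_force: [0.4, -0.5, -3.5]
width: 21.6
grip_force: 25.0
```

```bash
python3 -m crank '[{"dx":0,"dy":0,"dz":-1.5,"rx":0,"ry":0,"rz":0},{"dx":0,"dy":0,"dz":-1.5,"rx":0,"ry":0,"rz":0},{"dx":0,"dy":0,"dz":-1,"rx":0,"ry":0,"rz":0},{"dx":0,"dy":0,"dz":0,"rx":0,"ry":0,"rz":0}]'
```

```text
time_s: 10.78
eef_pos: [523.3, -41.7, 127.3]
tcp_rot: [[-0.97, -0.244, -0.0], [-0.244, 0.97, 0.0], [0.0, 0.0, -1.0]]
ft_force: [-0.1, 0.1, -3.3]
width: 21.5
grip_force: 25.0
```

```bash
python3 -m crank '[{"dx":0,"dy":0,"dz":-1,"rx":0,"ry":0,"rz":0},{"dx":0,"dy":0,"dz":-1,"rx":0,"ry":0,"rz":0},{"dx":0,"dy":0,"dz":0,"rx":0,"ry":0,"rz":0}]'
```

```text
time_s: 11.15
eef_pos: [523.3, -41.7, 125.4]
tcp_rot: [[-0.97, -0.244, -0.0], [-0.244, 0.97, 0.0], [0.0, 0.0, -1.0]]
ft_force: [0.3, 0.0, -3.1]
width: 21.7
grip_force: 25.0
```

It's past the 12 mm step with no force, so I'll carry on to the collar.

```bash
python3 -m crank '[{"dx":0,"dy":0,"dz":-5,"rx":0,"ry":0,"rz":0},{"dx":0,"dy":0,"dz":-5,"rx":0,"ry":0,"rz":0},{"dx":0,"dy":0,"dz":-5,"rx":0,"ry":0,"rz":0},{"dx":0,"dy":0,"dz":-2,"rx":0,"ry":0,"rz":0},{"dx":0,"dy":0,"dz":0,"rx":0,"ry":0,"rz":0}]'
python3 -m crank '[{"dx":0,"dy":0,"dz":-1.5,"rx":0,"ry":0,"rz":0},{"dx":0,"dy":0,"dz":-1,"rx":0,"ry":0,"rz":0},{"dx":0,"dy":0,"dz":-1,"rx":0,"ry":0,"rz":0},{"dx":0,"dy":0,"dz":0,"rx":0,"ry":0,"rz":0}]'
```

```text
time_s: 11.78
eef_pos: [523.3, -41.7, 108.3]
tcp_rot: [[-0.97, -0.244, -0.0], [-0.244, 0.97, 0.0], [0.0, 0.0, -1.0]]
ft_force: [1.0, 0.2, -3.2]
width: 21.5
grip_force: 25.0
time_s: 12.28
eef_pos: [523.3, -41.7, 104.9]
tcp_rot: [[-0.97, -0.244, -0.0], [-0.244, 0.97, 0.0], [0.0, 0.0, -1.0]]
ft_force: [0.1, 0.3, -2.3]
width: 21.7
grip_force: 25.0
```

```bash
python3 -m crank '[{"dx":0,"dy":0,"dz":-1,"rx":0,"ry":0,"rz":0},{"dx":0,"dy":0,"dz":-0.7,"rx":0,"ry":0,"rz":0},{"dx":0,"dy":0,"dz":0,"rx":0,"ry":0,"rz":0},{"dx":0,"dy":0,"dz":0,"rx":0,"ry":0,"rz":0}]'
```

```text
time_s: 12.78
eef_pos: [523.6, -41.8, 103.8]
tcp_rot: [[-0.97, -0.244, 0.001], [-0.244, 0.97, -0.0], [-0.001, -0.0, -1.0]]
ft_force: [-2.6, -0.4, 4.7]
width: 21.7
grip_force: 25.0
```

The collar landed on the rim with about 8 N of contact, so this is the full bore and the socket goes in the wooden tray. The gauge goes back first.

```bash
python3 -m crank '[{"dx":0,"dy":0,"dz":20,"rx":0,"ry":0,"rz":0},{"dx":0,"dy":0,"dz":35,"rx":0,"ry":0,"rz":0},{"dx":0,"dy":0,"dz":18,"rx":0,"ry":0,"rz":0},{"dx":10,"dy":-24.4,"dz":0,"rx":0,"ry":0,"rz":0},{"dx":20,"dy":-48.8,"dz":0,"rx":0,"ry":0,"rz":0}]'
python3 -m crank '[{"dx":20,"dy":-48.8,"dz":0,"rx":0,"ry":0,"rz":0},{"dx":20,"dy":-48.8,"dz":0,"rx":0,"ry":0,"rz":0},{"dx":15,"dy":-36.6,"dz":0,"rx":0,"ry":0,"rz":0},{"dx":8.4,"dy":-19,"dz":0,"rx":0,"ry":0,"rz":0},{"dx":0,"dy":0,"dz":0,"rx":0,"ry":0,"rz":0}]'
python3 -m crank '[{"dx":0,"dy":0,"dz":-15,"rx":0,"ry":0,"rz":0},{"dx":0,"dy":0,"dz":-20,"rx":0,"ry":0,"rz":0},{"dx":0,"dy":0,"dz":-10,"rx":0,"ry":0,"rz":0},{"dx":0,"dy":0,"dz":0,"rx":0,"ry":0,"rz":0},{"dx":0,"dy":0,"dz":0,"rx":0,"ry":0,"rz":0}]'
python3 - <<'E'
from h import *
np.set_printoptions(precision=1,suppress=True)
P,c,im,d=look('w5')
fit(P,617,-268,60,40,49)
fit(P,408,-195,95,17,27)
b=P[(P[:,0]<420)&(P[:,1]<-150)&(P[:,2]>35)&(P[:,2]<330)];print(len(b),b.max(0),b.min(0)) if len(b) else 0
E
```

```text
time_s: 13.4
eef_pos: [553.7, -114.7, 176.6]
tcp_rot: [[-0.969, -0.246, 0.001], [-0.246, 0.969, 0.0], [-0.001, -0.0, -1.0]]
ft_force: [0.7, 0.9, -3.0]
width: 21.6
grip_force: 25.0
time_s: 14.02
eef_pos: [616.6, -269.2, 175.1]
tcp_rot: [[-0.97, -0.242, -0.001], [-0.242, 0.97, 0.001], [0.001, 0.001, -1.0]]
ft_force: [0.5, 0.1, -2.6]
width: 21.8
grip_force: 25.0
time_s: 14.65
eef_pos: [617.0, -268.1, 132.0]
tcp_rot: [[-0.97, -0.244, 0.001], [-0.244, 0.97, -0.001], [-0.001, -0.001, -1.0]]
ft_force: [-0.4, 0.5, -2.9]
width: 21.4
grip_force: 25.0
tcp [ 617.  -268.1  132. ] cam [ 551.5 -284.4  311.8]
4758 [ 603.4 -271.1   46.4] circ [ 612.2 -269.6] R 41.42963743425604 ((609.9228515625, -269.39453125), (56.038455963134766, 70.18341064453125), 13.775467872619629) z [45.2 46.5 47.6]
2610 [ 459.4 -191.3   21.8] circ [ 438.7 -201.7] R 61.34898675332094 ((445.62200927734375, -201.12664794921875), (120.68112182617188, 46.64790725708008), 89.88336944580078) z [18.3 22.2 23.6]
```

```bash
python3 -m crank '[{"dx":0,"dy":0,"dz":-20,"rx":0,"ry":0,"rz":0},{"dx":0,"dy":0,"dz":-10,"rx":0,"ry":0,"rz":0},{"dx":0,"dy":0,"dz":-10,"rx":0,"ry":0,"rz":0},{"dx":0,"dy":0,"dz":0,"rx":0,"ry":0,"rz":0}]'
python3 -m crank '[{"dx":0,"dy":0,"dz":-10,"rx":0,"ry":0,"rz":0},{"dx":0,"dy":0,"dz":-8,"rx":0,"ry":0,"rz":0},{"dx":0,"dy":0,"dz":-4,"rx":0,"ry":0,"rz":0},{"dx":0,"dy":0,"dz":0,"rx":0,"ry":0,"rz":0},{"dx":0,"dy":0,"dz":0,"rx":0,"ry":0,"rz":0}]'
```

```text
time_s: 15.2
eef_pos: [616.4, -268.0, 90.1]
tcp_rot: [[-0.97, -0.244, -0.002], [-0.244, 0.97, 0.001], [0.001, 0.001, -1.0]]
ft_force: [0.0, 0.2, -2.0]
width: 21.5
grip_force: 25.0
time_s: 15.82
eef_pos: [616.8, -268.2, 69.2]
tcp_rot: [[-0.97, -0.243, 0.0], [-0.243, 0.97, -0.0], [-0.0, -0.0, -1.0]]
ft_force: [0.6, -0.2, -2.2]
width: 21.4
grip_force: 25.0
```

```bash
python3 -m crank '[{"dx":0,"dy":0,"dz":-0.8,"rx":0,"ry":0,"rz":0},{"dx":0,"dy":0,"dz":0,"rx":0,"ry":0,"rz":0}]'
python3 -m crank '[{"dx":0,"dy":0,"dz":0,"rx":0,"ry":0,"rz":0},{"dx":0,"dy":0,"dz":0,"rx":0,"ry":0,"rz":0},{"dx":0,"dy":0,"dz":40,"rx":0,"ry":0,"rz":0},{"dx":0,"dy":0,"dz":60,"rx":0,"ry":0,"rz":0},{"dx":0,"dy":0,"dz":10,"rx":0,"ry":0,"rz":0}]' 54 30
python3 -m crank '[{"dx":0,"dy":0,"dz":0,"rx":0,"ry":0,"rz":0}]'
python3 - <<'E'
from h import *
np.set_printoptions(precision=1,suppress=True)
P,c,im,d=look('w6')
fit(P,617,-268,20,105,126); fit(P,617,-268,60,40,49)
E
```

```text
time_s: 16.08
eef_pos: [616.9, -268.2, 68.9]
tcp_rot: [[-0.97, -0.244, 0.0], [-0.244, 0.97, -0.0], [-0.0, -0.0, -1.0]]
ft_force: [-2.7, 1.4, 1.6]
width: 21.3
grip_force: 25.0
time_s: 16.7
eef_pos: [618.1, -268.8, 183.3]
tcp_rot: [[-0.97, -0.244, 0.006], [-0.244, 0.97, -0.003], [-0.005, -0.005, -1.0]]
ft_force: [0.5, 0.3, 0.2]
width: 54.0
grip_force: 0.0
time_s: 16.82
eef_pos: [616.8, -268.2, 178.5]
tcp_rot: [[-0.97, -0.244, 0.001], [-0.244, 0.97, -0.0], [-0.001, -0.0, -1.0]]
ft_force: [-0.8, 0.2, -1.4]
width: 53.8
grip_force: 0.0
tcp [ 616.8 -268.2  178.5] cam [ 551.4 -284.5  358.3]
746 [ 615.6 -268.5  114.1] circ [ 616.5 -268.2] R 10.567637900888338 ((616.2545776367188, -268.2012939453125), (20.63824462890625, 20.787748336791992), 56.838844299316406) z [107.7 115.2 116.4]
4415 [ 613.3 -268.5   46.5] circ [ 615.8 -266.8] R 44.338762678846514 ((617.0204467773438, -267.7181396484375), (70.58187866210938, 70.14614868164062), 13.631048202514648) z [45.3 46.5 47.7]
```

The gauge is seated. Now for the socket.

```bash
python3 -m crank '[{"dx":-20,"dy":48.8,"dz":0,"rx":0,"ry":0,"rz":0},{"dx":-20,"dy":48.8,"dz":0,"rx":0,"ry":0,"rz":0},{"dx":-20,"dy":48.8,"dz":0,"rx":0,"ry":0,"rz":0},{"dx":-20,"dy":48.8,"dz":0,"rx":0,"ry":0,"rz":0},{"dx":-13.4,"dy":32,"dz":0,"rx":0,"ry":0,"rz":0}]'
python3 -m crank '[{"dx":0,"dy":0,"dz":-30,"rx":0,"ry":0,"rz":0},{"dx":0,"dy":0,"dz":-20,"rx":0,"ry":0,"rz":0},{"dx":0,"dy":0,"dz":0,"rx":0,"ry":0,"rz":0},{"dx":0,"dy":0,"dz":0,"rx":0,"ry":0,"rz":0}]'
python3 - <<'E'
from h import *
np.set_printoptions(precision=1,suppress=True)
P,c,im,d=look('w7')
fit(P,523,-41,24,74,84); fit(P,408,-195,95,17,27)
b=P[(P[:,0]<420)&(P[:,1]<-150)&(P[:,2]>35)&(P[:,2]<300)];print(len(b),b.max(0),b.min(0)) if len(b) else 0
E
```

```text
time_s: 17.5
eef_pos: [521.8, -39.0, 176.7]
tcp_rot: [[-0.97, -0.244, -0.003], [-0.244, 0.97, 0.001], [0.003, 0.001, -1.0]]
ft_force: [-1.1, 0.4, -0.7]
width: 54.0
grip_force: 0.0
time_s: 18.0
eef_pos: [523.4, -41.0, 128.5]
tcp_rot: [[-0.97, -0.243, -0.0], [-0.243, 0.97, 0.0], [0.0, 0.0, -1.0]]
ft_force: [0.1, -0.4, 1.1]
width: 53.7
grip_force: 0.0
tcp [523.4 -41.  128.5] cam [458.1 -57.4 308.4]
1252 [524.1 -40.7  80.4] circ [523.5 -40.9] R 18.6220496094077 ((523.33349609375, -41.01214599609375), (37.010597229003906, 36.65568542480469), 16.209224700927734) z [76.9 80.9 82.3]
3536 [ 444.3 -196.4   22. ] circ [ 425.  -196.9] R 65.05330807556543 ((427.1609802246094, -200.81585693359375), (120.92115020751953, 83.48707580566406), 89.91161346435547) z [18.6 22.3 23.7]
```

```bash
python3 -m crank '[{"dx":0,"dy":0,"dz":-30,"rx":0,"ry":0,"rz":0},{"dx":0,"dy":0,"dz":-30,"rx":0,"ry":0,"rz":0},{"dx":0,"dy":0,"dz":-16,"rx":0,"ry":0,"rz":0},{"dx":0,"dy":0,"dz":0,"rx":0,"ry":0,"rz":0},{"dx":0,"dy":0,"dz":0,"rx":0,"ry":0,"rz":0}]'
python3 -m crank '[{"dx":0,"dy":0,"dz":0,"rx":0,"ry":0,"rz":0},{"dx":0,"dy":0,"dz":0,"rx":0,"ry":0,"rz":0},{"dx":0,"dy":0,"dz":0,"rx":0,"ry":0,"rz":0},{"dx":0,"dy":0,"dz":0,"rx":0,"ry":0,"rz":0}]' 28 30
python3 -m crank '[{"dx":0,"dy":0,"dz":6,"rx":0,"ry":0,"rz":0},{"dx":0,"dy":0,"dz":12,"rx":0,"ry":0,"rz":0},{"dx":0,"dy":0,"dz":30,"rx":0,"ry":0,"rz":0},{"dx":0,"dy":0,"dz":50,"rx":0,"ry":0,"rz":0},{"dx":0,"dy":0,"dz":0,"rx":0,"ry":0,"rz":0}]'
```

```text
time_s: 18.68
eef_pos: [524.0, -41.0, 53.6]
tcp_rot: [[-0.97, -0.244, 0.002], [-0.244, 0.97, -0.0], [-0.002, -0.001, -1.0]]
ft_force: [-0.1, 0.2, 0.4]
width: 54.1
grip_force: 0.0
time_s: 19.18
eef_pos: [523.6, -40.9, 52.9]
tcp_rot: [[-0.97, -0.244, 0.001], [-0.244, 0.97, -0.0], [-0.001, -0.0, -1.0]]
ft_force: [-2.1, 0.4, 6.2]
width: 35.1
grip_force: 30.0
time_s: 19.8
eef_pos: [524.9, -41.1, 154.4]
tcp_rot: [[-0.97, -0.244, 0.007], [-0.244, 0.97, -0.001], [-0.006, -0.003, -1.0]]
ft_force: [-0.2, -0.1, -2.5]
width: 34.6
grip_force: 30.0
```

```bash
python3 - <<'E'
from h import *
np.set_printoptions(precision=0,suppress=True)
A=[]
for cam in('top','scene'):
    c=manip.calibration(cam);im,d=manip.camera(cam);A.append(cloud(c,d,np.ones(d.shape,bool)))
P=np.vstack(A)
fit(P,409,-200,75,17,27)
m=(P[:,0]>250)&(P[:,0]<520)&(P[:,1]<-90)&(P[:,1]>-360)&(P[:,2]>60)
P=P[m]; H=np.zeros((9,9))
for p in P:
    i,j=int((p[0]-250)//30),int((-90-p[1])//30); H[i,j]=max(H[i,j],p[2])
print('rows x 250+30i, cols y -90-30j'); print(H)
E
```

```text
581 [ 411. -197.   21.] circ [ 408. -200.] R 72.85866690316496 ((405.27978515625, -198.9019775390625), (125.17240905761719, 133.44244384765625), 89.69255065917969) z [18. 21. 26.]
rows x 250+30i, cols y -90-30j
[[  0.   0.   0.   0. 155. 172. 663. 665. 665.]
 [  0.   0.   0.   0. 172. 174. 663. 665. 665.]
 [  0.   0.   0.   0. 172. 172. 664. 664. 664.]
 [  0.   0.   0.   0. 174. 176. 664. 665. 665.]
 [  0.   0.   0.   0.   0.   0.   0. 663. 664.]
 [  0.   0.   0.   0.   0.   0.   0.   0.   0.]
 [  0.   0.   0.   0.   0.   0. 140. 142. 137.]
 [451.   0.   0.   0.   0.   0. 114. 113. 141.]
 [471. 299.   0.   0.   0.   0. 140. 141. 104.]]
```

```bash
python3 -m crank '[{"dx":-7,"dy":-10,"dz":4,"rx":0,"ry":0,"rz":-10},{"dx":-7,"dy":-10,"dz":4,"rx":0,"ry":0,"rz":-10},{"dx":-7,"dy":-10,"dz":4,"rx":0,"ry":0,"rz":-10},{"dx":-7,"dy":-10,"dz":4,"rx":0,"ry":0,"rz":-10},{"dx":-7,"dy":-10,"dz":4,"rx":0,"ry":0,"rz":-10}]'
python3 -m crank '[{"dx":-7,"dy":-10,"dz":0,"rx":0,"ry":0,"rz":-10},{"dx":-7,"dy":-10,"dz":0,"rx":0,"ry":0,"rz":-10},{"dx":-7,"dy":-10,"dz":0,"rx":0,"ry":0,"rz":-10},{"dx":-7,"dy":-10,"dz":0,"rx":0,"ry":0,"rz":-10},{"dx":-7,"dy":-10,"dz":0,"rx":0,"ry":0,"rz":-10}]'
python3 -m crank '[{"dx":-7,"dy":-10,"dz":0,"rx":0,"ry":0,"rz":-10},{"dx":-7,"dy":-10,"dz":0,"rx":0,"ry":0,"rz":-10},{"dx":-7,"dy":-10,"dz":0,"rx":0,"ry":0,"rz":-10},{"dx":-9,"dy":-9,"dz":0,"rx":0,"ry":0,"rz":-4},{"dx":0,"dy":0,"dz":0,"rx":0,"ry":0,"rz":0}]'
python3 - <<'E'
from h import *
np.set_printoptions(precision=1,suppress=True)
P,c,im,d=look('w8'); fit(P,409,-200,75,17,27)
x,y,_=manip.sense()['eef_pos']
E
```

```text
time_s: 20.52
eef_pos: [487.4, -91.1, 169.0]
tcp_rot: [[-0.807, 0.591, -0.003], [0.591, 0.807, 0.001], [0.003, -0.001, -1.0]]
ft_force: [-0.4, -0.3, -2.7]
width: 34.8
grip_force: 30.0
time_s: 21.15
eef_pos: [452.4, -141.0, 168.9]
tcp_rot: [[-0.066, 0.998, -0.003], [0.998, 0.066, 0.001], [0.001, -0.003, -1.0]]
ft_force: [0.3, -0.1, -1.6]
width: 34.5
grip_force: 30.0
time_s: 21.78
eef_pos: [422.6, -180.0, 169.3]
tcp_rot: [[0.499, 0.867, -0.002], [0.867, -0.499, 0.001], [-0.0, -0.002, -1.0]]
ft_force: [-0.6, 0.7, -1.8]
width: 34.8
grip_force: 30.0
tcp [ 422.6 -180.   169.3] cam [ 455.5 -122.7  349.2]
2073 [ 423.3 -174.2   22.2] circ [ 411.1 -199.2] R 71.65393743126718 ((408.647216796875, -200.4295196533203), (119.51898956298828, 120.1505355834961), 89.67939758300781) z [20.1 22.3 23.7]
```

View pics/w8.png

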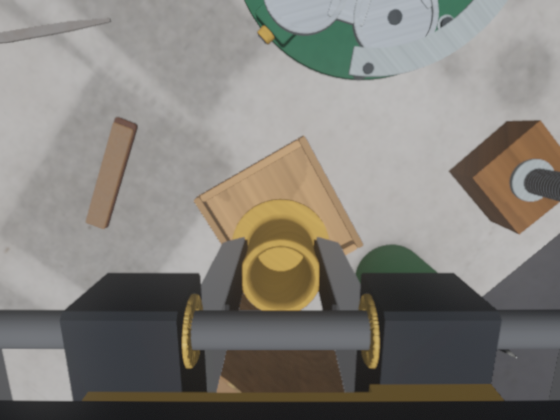

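The w8 picture shows the socket (281,250) held upright over the tray (280,215). Lowering it now.

```bash
python3 -m crank '[{"dx":-3,"dy":-4,"dz":-40,"rx":0,"ry":0,"rz":0},{"dx":0,"dy":0,"dz":-45,"rx":0,"ry":0,"rz":0},{"dx":0,"dy":0,"dz":-35,"rx":0,"ry":0,"rz":0},{"dx":0,"dy":0,"dz":-10,"rx":0,"ry":0,"rz":0},{"dx":0,"dy":0,"dz":0,"rx":0,"ry":0,"rz":0}]'
python3 -m crank '[{"dx":0,"dy":0,"dz":-6,"rx":0,"ry":0,"rz":0},{"dx":0,"dy":0,"dz":-4,"rx":0,"ry":0,"rz":0},{"dx":0,"dy":0,"dz":-4,"rx":0,"ry":0,"rz":0},{"dx":0,"dy":0,"dz":0,"rx":0,"ry":0,"rz":0},{"dx":0,"dy":0,"dz":0,"rx":0,"ry":0,"rz":0}]'
```

```text
time_s: 22.45
eef_pos: [420.6, -183.8, 40.6]
tcp_rot: [[0.498, 0.867, -0.001], [0.867, -0.498, 0.0], [-0.0, -0.001, -1.0]]
ft_force: [-0.4, -0.7, -0.9]
width: 34.6
grip_force: 30.0
time_s: 23.08
eef_pos: [420.4, -184.0, 26.6]
tcp_rot: [[0.499, 0.867, 0.0], [0.867, -0.499, -0.0], [-0.0, 0.0, -1.0]]
ft_force: [-0.0, 0.1, -1.2]
width: 34.8
grip_force: 30.0
```

```bash
python3 -m crank '[{"dx":0,"dy":0,"dz":-1.5,"rx":0,"ry":0,"rz":0},{"dx":0,"dy":0,"dz":-1,"rx":0,"ry":0,"rz":0},{"dx":0,"dy":0,"dz":-0.5,"rx":0,"ry":0,"rz":0},{"dx":0,"dy":0,"dz":0,"rx":0,"ry":0,"rz":0},{"dx":0,"dy":0,"dz":0,"rx":0,"ry":0,"rz":0}]'
```

```text
time_s: 23.7
eef_pos: [420.4, -184.0, 23.9]
tcp_rot: [[0.499, 0.867, 0.0], [0.867, -0.499, -0.0], [-0.0, 0.0, -1.0]]
ft_force: [-3.7, 2.9, 7.2]
width: 34.7
grip_force: 30.0
```

Contact with the tray floor. Release and retreat.

```bash
python3 -m crank '[{"dx":0,"dy":0,"dz":0,"rx":0,"ry":0,"rz":0},{"dx":0,"dy":0,"dz":0,"rx":0,"ry":0,"rz":0},{"dx":0,"dy":0,"dz":0,"rx":0,"ry":0,"rz":0}]' 52
python3 -m crank '[{"dx":0,"dy":0,"dz":20,"rx":0,"ry":0,"rz":0},{"dx":0,"dy":0,"dz":50,"rx":0,"ry":0,"rz":0},{"dx":0,"dy":0,"dz":50,"rx":0,"ry":0,"rz":0},{"dx":-5,"dy":40,"dz":25,"rx":0,"ry":0,"rz":0},{"dx":0,"dy":40,"dz":0,"rx":0,"ry":0,"rz":0}]'
python3 -m crank '[{"dx":0,"dy":0,"dz":0,"rx":0,"ry":0,"rz":0},{"dx":0,"dy":0,"dz":0,"rx":0,"ry":0,"rz":0}]'
python3 - <<'E'
from h import *
np.set_printoptions(precision=1,suppress=True)
c=manip.calibration('top');im,d=manip.camera('top');P=cloud(c,d,np.ones(d.shape,bool))
fit(P,420,-184,26,46,60);fit(P,616,-267,20,105,126);fit(P,596,-22,60,110,126);fit(P,544,31,26,74,92)
im2,_=manip.camera('scene')
save('end',np.hstack([cv2.resize(a,(400,560)) for a in (im[110:300,220:400],im2[110:300,220:400])]))
E
```

```text
time_s: 24.08
eef_pos: [420.4, -183.9, 23.4]
tcp_rot: [[0.499, 0.867, 0.0], [0.867, -0.499, -0.0], [0.0, 0.0, -1.0]]
ft_force: [-0.6, -0.1, 0.0]
width: 51.9
grip_force: 0.0
time_s: 24.7
eef_pos: [415.8, -103.4, 170.3]
tcp_rot: [[0.5, 0.866, 0.003], [0.866, -0.5, -0.001], [0.001, 0.004, -1.0]]
ft_force: [0.4, 0.1, -0.6]
width: 51.7
grip_force: 0.0
time_s: 24.95
eef_pos: [415.4, -104.3, 168.4]
tcp_rot: [[0.498, 0.867, -0.0], [0.867, -0.498, -0.0], [-0.0, -0.0, -1.0]]
ft_force: [0.5, -0.5, -1.0]
width: 52.0
grip_force: 0.0
10 [ 414.6 -165.1   52. ] circ [ 413.6 -167. ] R 6.004812431191801 ((413.3223571777344, -165.37913513183594), (13.755000114440918, 3.3939385414123535), 5.408185005187988) z [49.1 51.8 55.6]
58 [ 616.  -265.9  114.1] circ [ 616.7 -266.5] R 11.110883266726098 ((616.9382934570312, -266.70196533203125), (21.81175994873047, 19.137042999267578), 3.568244457244873) z [106.4 114.3 120.2]
182 [593.6 -19.3 117.5] circ [596.  -11.1] R 42.365286222483896 ((593.543701171875, -19.074928283691406), (14.043527603149414, 97.8980941772461), 73.82740783691406) z [112.2 117.6 122.3]
71 [542.4  34.8  80. ] circ [541.8  34.4] R 17.875368068771063 ((541.1468505859375, 34.079994201660156), (35.3370475769043, 33.37461853027344), 1.0112584829330444) z [75.7 80.3 85.1]
```

View pics/end.png

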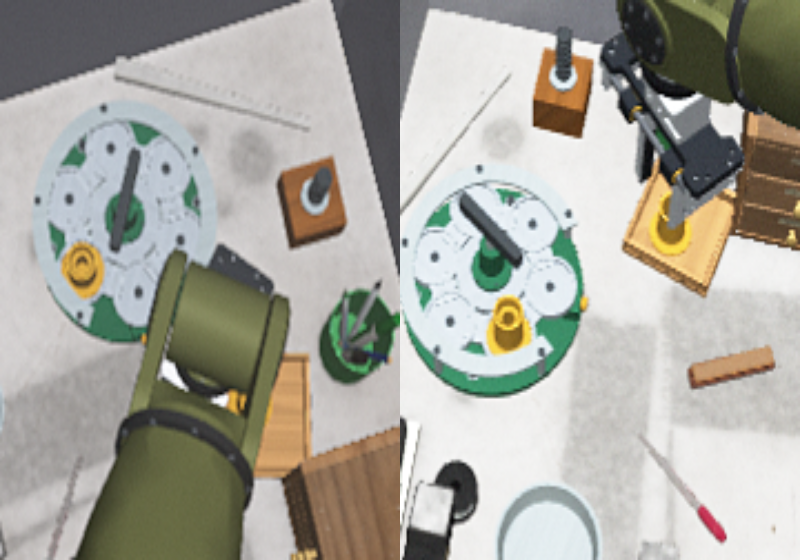

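The socket stands upright in the tray (right half, 670,225) and the gauge is in its rest (563,60). The dial is home with the other socket in its nest (508,325), and the gripper is clear of everything.

```bash
python3 -c "from workcell import manip; print(manip.close_job())"
```

```text
the job is handed in; nothing more can be done
None
```

The job is handed in: I turned the dial one notch, the gauge went into the next socket up to its collar, the gauge is back in its rest and that socket stands in the wooden tray; the hand-in gave no verdict.

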